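Uncouple a trailer hitch on its test stand

TASK

Uncouple the small trailer hitch on the bench. Lift the flat keeper plate off the latch post and pin, lay it flat, lug up, lengthwise in the empty compartment of the tray and let go of it; then, with the tongue still down, pull the upright latch post sideways against its spring to its stop and, keeping it pulled, raise the tongue until the coupler is at least 6 cm above its seat on the ball. Finish while still holding the tongue raised and steady, and leave the mug, hammer and soldering pick where they are.

Things in the scene. Friction and masses are not known exactly. Their poses are not given: they have to be found in the camera images.
- hitch: Fixed hitch test stand: dark steel base 262 x 116 x 10 mm, 36 mm steel ball, centre 50 mm up. Origin on the bench under the ball, z up; the tongue runs along its +x from ball to hinge; the latch is on its -y side. Tongue down, the coupler's flat top (60 x 62 mm) is 72 mm up and bears a pin, 10 mm wide, 18 mm tall, at x 0, y +18 mm.
- tongue (a joint): Hinge angle of the tongue, rad: 0 = down, coupler on the ball; grows as the ball end rises, stop at 0.8. It moves freely and falls back if let go. Tongue and latch weigh about 0.45 kg. Locked down until the latch is pulled about 14 mm: do not force it.
- tongue_hinge (a point): Centre of the hinge pin: 170 mm from the ball along the hitch's +x, 57 mm above the bench. The hinge axis is the hitch's y.
- latch (a joint): Slide of the latch on the tongue, m: 0 = locked, grows as the post is pulled along the hitch's -y, stop at 0.020. Spring: 3 N at 0, 8 N at the stop; it springs back if let go. With the keeper on it moves only about 4 mm.
- latch_grip (a point): Point on the latch post's axis, 14 mm below its top; at rest at (0, -60, 100) mm in the hitch's frame; moves with latch and tongue. The post, handle for pulling and lifting, is an upright steel cylinder, 14 mm diameter, 42 mm tall on a flange level with the coupler top (72 mm up).
- keeper: Loose steel plate 112 x 30 x 6 mm, 0.09 kg; in the middle of its top a lug 26 mm (x) by 10 mm (y), its top 38 mm above the underside: pinch it across y. Origin: centre of underside; x long axis, z up. Starts on the coupler top (72 mm up), x along the hitch's +y, 18 mm hole (x = -39 mm) on the latch post, 14 mm hole (x = +39) on the pin. Lift it straight up over 45 mm.
- tray: Fixed light wooden tray 180 x 126 x 15 mm, walls and floor 5 mm; origin centre of its underside. A divider along its x makes two compartments 170 mm (x) by 55 mm; centres at y = +30 mm (holds the soldering pick) and y = -30 mm (empty: the keeper goes here, its x along the tray's x, either way round).
- solder_pick: Soldering pick, 9 mm thick, 148 mm long, lying in the tray's +y compartment; leave alone.
- mug: Striped mug, 95 mm tall, at the back right of the bench; origin at its underside; leave alone.
- hammer: Small hammer with wooden handle, 234 mm long, 23 mm high, lying behind the tray; leave alone.
There are look-alikes about, which are no part of the job. There is more than one size of the keeper; the one meant has the size given above.

How it is judged:
By the outcome, as a careful person would: the job done as asked, in the order asked, and still so for the second after the job is handed in, while the arm keeps its last pose, push and grip.
It also fails if it takes over 58 s, if anything falls off the work surface, if the arm or the gripper's body presses on something with over 40 N, if the wrist force passes 120 N, or if a joint passes its speed limit or range.

ROBOT

A 6-joint arm with a two-finger parallel gripper is mounted at the origin on a cart in front of the work surface, level with it; the furniture and walls round the work are solid. World frame = base frame: x ahead of the robot, y to its left, z up, the work surface at z = 0. Lengths are in mm, angles in degrees, forces in N, time in s.
With the tool pointing down it reaches from about 300 to 850 mm from the base axis. Payload 4.2 kg.
Tool frame: the origin (TCP) lies midway between the tips of the shut fingers; the grasp point (between the pads) lies 19 mm behind it; z points along the fingers, y is the direction in which the jaws open and shut (so a half turn about z gives the same grasp; the last joint's range is limited). The gripper opens to 91 mm and grips with 3 to 60 N. Pads are 32 mm wide; open, the fingers measure 118 mm over their backs; the gripper's body (76 mm by 178 mm) begins 60 mm behind the grasp point.
Start: joints at [-70.588, 18.312, 89.639, -0, 72.044, -1.146], TCP at [201.916, -538.399, 213.976] pointing down, gripper open.
Joint ranges: [-177.97, 177.97], [-48.28, 115.42], [12.27, 149.76], [-77.06, 257.06], [2.81, 150.46], [-146.56, 146.56]. Speed limits (degrees/s): [147.25, 147.25, 180, 180, 180, 180].

INTERFACE

Orientations are given as [roll, pitch, yaw] about the fixed x, y, z axes, in that order (R = Rz(yaw) Ry(pitch) Rx(roll)).
In Python, from workcell import env gives the robot as it stands.
- The arm moves only by the shell command python3 -m jog 'ROWS' [FORCE]. ROWS is JSON, a list of rows, each an object of numbers: "dx", "dy", "dz": the shift along the world's x, y, z in m; "wx", "wy", "wz": the turn, a rotation vector about the world's x, y, z in rad; "grip": the gripper's target within -1 to 1 (shut at 1, half-way at 0, fully open at -1). In form: [{"dx": .., "dy": .., "dz": .., "wx": .., "wy": .., "wz": .., "grip": ..}, ...]. A call has 1 to 10 rows; each row shifts and turns the commanded pose from where the row before left it; what a row does not reach is not made up. A row lasts 1/10 s, in which the tool goes at most 50 mm and 8.59 degrees, less where a joint would pass 70% of its speed; a pose out of reach is approached as far as the arm can. A call with a gripper value outside its range is refused whole. The fingers move at their own pace and stop on an object; FORCE is the grip in N (left out, the last holds). Time passes only in rows, so rows that do not move let the fingers close. It gives the time, the measured TCP pose, the force and the opening at its end, in the units of the state.
- env.state(): the state, without advancing time (a new reading comes with each control period).
- env.grab_frame(name): name is "scene" or "top" or "wrist"; returns the picture (420x560x3 uint8, red, green, blue); there is no depth.
- env.get_calibration(name): a dict with "fx", "fy", "cx", "cy" (pixels), "k1" (the pictures are not rectified: a ray, as slopes to the right and down, at radius r is drawn at 1 + k1 r^2 times it, then the intrinsics apply), "R" (3x3) and "t" (3): a world point X has camera coordinates R X + t. Camera axes: x right, y down, z forward; pixel columns grow to the right and rows downward; lengths in mm; the calibration is good to about 2 mm. A picture is of the moment at which its call begins: read the wrist's pose just before it. get_calibration takes no time and is no camera call; for the wrist camera it gives the pose at the moment of the call.
- env.job_done(): hands the job in, once; it reports no verdict.
The state is a dict: "time_s": time; "qpos": joint angles; "qvel": joint speeds; "effort": joint torques, N m; "ee_pos": TCP position; "ee_rot": TCP orientation; "force": force on the tool from outside, world axes, zero at the start; "torque": the same for the moment, N m; "gripper_width": finger opening in mm.
Only numpy, scipy, OpenCV 4.12 (cv2) and the standard library are available. Lean on these libraries where they do the work, as an engineer would, in place of code of your own. Each camera call takes 0.05 s, during which the arm holds its last target. There are 200 camera calls.

## Working session

There is one attempt and no reset: what is moved stays moved. The work goes in short steps, Python scripts to look and compute and a shell command to move; the robot and the scene stay as the last step left them, time stands still between calls to the robot, and variables do not carry over. Pictures are saved under pics/ and viewed, about 8 in all and at most 12, crops included, and the job is handed in when it is done.

```bash
ls; mkdir -p pics; cat > h.py <<'E'
import numpy as np, cv2, json
from workcell import env
def grab(n,f=None):
    c=env.get_calibration(n); im=env.grab_frame(n)[:,:,::-1].copy()
    if f: cv2.imwrite('pics/'+f+'.png',im); json.dump({k:np.array(v).tolist() for k,v in c.items()},open('pics/'+f+'.json','w'))
    return im,c
def load(f):
    return cv2.imread('pics/'+f+'.png'),{k:np.array(v) for k,v in json.load(open('pics/'+f+'.json')).items()}
def ray(c,u,v):
    d=np.array([(u-c['cx'])/c['fx'],(v-c['cy'])/c['fy']]); s=d.copy()
    for _ in range(20): s=d/(1+c['k1']*(s@s))
    R=np.array(c['R']);t=np.array(c['t'])
    w=R.T@np.array([s[0],s[1],1]); return -R.T@t,w/np.linalg.norm(w)
def onz(c,u,v,z):
    o,w=ray(c,u,v); return o+w*(z-o[2])/w[2]
def tri(*obs):
    A=0;b=0
    for c,u,v in obs:
        o,w=ray(c,u,v);P=np.eye(3)-np.outer(w,w);A=A+P;b=b+P@o
    X=np.linalg.solve(A,b); return X,[round(float(np.linalg.norm((np.eye(3)-np.outer(w,w))@(X-o))),1) for o,w in (ray(*q) for q in obs)]
def proj(c,X):
    p=np.array(c['R'])@X+np.array(c['t']);s=p[:2]/p[2];s=s*(1+c['k1']*(s@s));return np.array([c['fx']*s[0]+c['cx'],c['fy']*s[1]+c['cy']])
E
python3 - <<'E'
from h import *
for n in('scene','top'):
    im,c=grab(n,n+'0'); print(n,c)
print(env.state())
a=cv2.imread('pics/scene0.png');b=cv2.imread('pics/top0.png')
E
```

```text
pics
scene {'fx': 485.6734651378762, 'fy': 485.6734651378762, 'cx': 279.9508497002743, 'cy': 209.78066648395588, 'k1': -0.05093251681654272, 'R': array([[-0.9228309 , -0.38519011, -0.00342246],
       [-0.22991312,  0.5579065 , -0.79742103],
       [ 0.30906811, -0.7350979 , -0.60341361]]), 't': array([ 640.93838176,   85.72639225, 1225.05575656])}
top {'fx': 543.1719455603765, 'fy': 543.1719455603765, 'cx': 269.79522424695836, 'cy': 208.25803449826657, 'k1': -0.16891197228100044, 'R': array([[-0.01623822, -0.99980317, -0.01139915],
       [-0.98997392,  0.01767637, -0.14013985],
       [ 0.14031376,  0.00900924, -0.9900661 ]]), 't': array([ 236.67510771,  622.82613174, 1206.5191594 ])}
{'time_s': 0.1, 'qpos': array([-7.05859579e+01,  1.83482255e+01,  8.97001188e+01, -3.31737374e-04,
        7.20437978e+01, -1.14530404e+00]), 'qvel': array([ 0.0172551 , -0.15460182, -0.17852677, -0.00194175,  0.12218031,
       -0.05183823]), 'effort': array([ 7.45602647e-04, -4.13331306e+01, -2.32509220e+01,  7.28800753e-02,
        4.21583815e-02, -4.26188262e-05]), 'ee_pos': array([ 201.7798296 , -537.94486457,  213.1971129 ]), 'ee_rot': array([-1.79907870e+02, -1.52638341e-03,  2.05594474e+01]), 'force': array([ 0.26218604, -0.41071969, -0.46060656]), 'torque': array([-0.01963317,  0.01282966,  0.01153538]), 'gripper_width': 91.14079493044854}
```

View pics/top0.png

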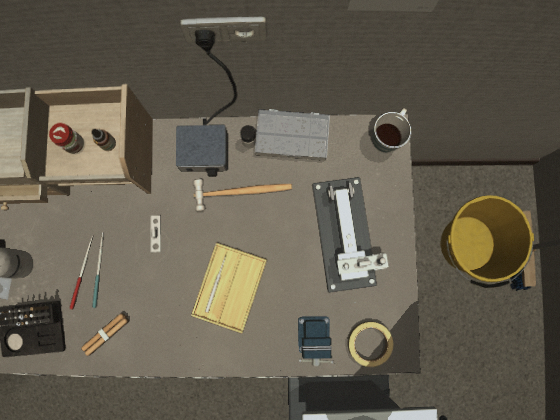

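View pics/scene0.png

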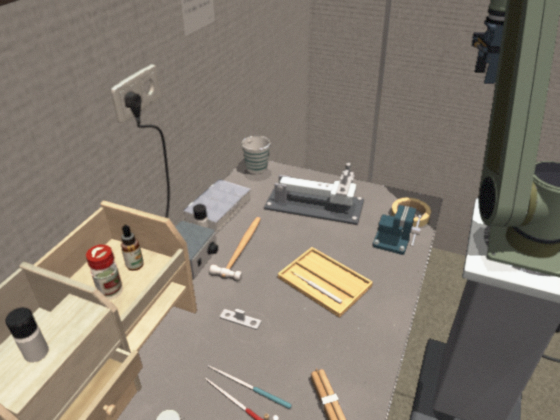

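Candidates for the keeper: the plate across the coupler at top px (362,262) / scene (345,187), and a shorter loose plate at top (155,233) / scene (240,319). I choose the one on the hitch, since the text says it starts on the coupler. The latch post is on the right of the top view (world -y), and the empty tray compartment is the right one, with the pick in the left. Next, one close crop to check this and to measure from.

```bash
python3 - <<'E'
from h import *
t,ct=load('top0');s,cs=load('scene0')
A=cv2.resize(t[165:305,300:410],None,fx=4,fy=4,interpolation=cv2.INTER_CUBIC)   #440x560
B=cv2.resize(s[155:225,325:370],None,fx=8,fy=8,interpolation=cv2.INTER_CUBIC) #360x560
cv2.imwrite('pics/c1.png',np.hstack([A,B]))
hsv=cv2.cvtColor(t,cv2.COLOR_BGR2HSV)
m=cv2.inRange(hsv,(15,70,90),(35,255,255)); m[:, :185]=0;m[:,275:]=0;m[:235]=0;m[340:]=0
m=cv2.morphologyEx(m,cv2.MORPH_CLOSE,np.ones((9,9)))
k=max(cv2.findContours(m,0,2)[0],key=cv2.contourArea);r=cv2.minAreaRect(k);bx=cv2.boxPoints(r);print(r)
X=np.array([onz(ct,*p,15) for p in bx]);print(X.round(1),[round(np.linalg.norm(X[i]-X[i-1]),1) for i in range(4)],X.mean(0))
hs=cv2.cvtColor(s,cv2.COLOR_BGR2HSV);m=cv2.inRange(hs,(12,90,90),(35,255,255));m[:, :270]=0;m[:,380:]=0;m[:240]=0;m[320:]=0
m=cv2.morphologyEx(m,cv2.MORPH_CLOSE,np.ones((9,9)));k=max(cv2.findContours(m,0,2)[0],key=cv2.contourArea)
q=cv2.approxPolyDP(cv2.convexHull(k),6,True)[:,0];print(q.tolist());print([onz(cs,*p,15).round(0).tolist() for p in q])
m=cv2.inRange(hsv,(0,0,0),(180,255,62));m[:, :308]=0;m[:,385:]=0;m[:172]=0;m[298:]=0
k=max(cv2.findContours(cv2.morphologyEx(m,cv2.MORPH_CLOSE,np.ones((15,15))),0,2)[0],key=cv2.contourArea);r=cv2.minAreaRect(k);bx=cv2.boxPoints(r);X=np.array([onz(ct,*p,10) for p in bx]);print(r,X.round(1),[round(np.linalg.norm(X[i]-X[i-1]),1) for i in range(4)])
E
```

```text
((228.45001220703125, 287.6499938964844), (55.02362823486328, 78.7406997680664), 18.434947967529297)
[[380.8 416.1  15. ]
 [554.3 356.7  15. ]
 [511.6 234.8  15. ]
 [339.7 295.   15. ]] [np.float64(127.9), np.float64(183.3), np.float64(129.2), np.float64(182.1)] [446.61071242 325.63624774  15.        ]
[[278, 274], [313, 248], [371, 285], [338, 316]]
[[549.0, 360.0, 15.0], [505.0, 244.0, 15.0], [342.0, 313.0, 15.0], [384.0, 427.0, 15.0]]
((344.22998046875, 233.1099853515625), (103.80328369140625, 49.63890075683594), 81.8698959350586) [[685.4 124.   10. ]
 [700.5   5.5  10. ]
 [455.2 -20.   10. ]
 [441.6  96.   10. ]] [np.float64(245.4), np.float64(119.5), np.float64(246.6), np.float64(116.8)]
```

View pics/c1.png

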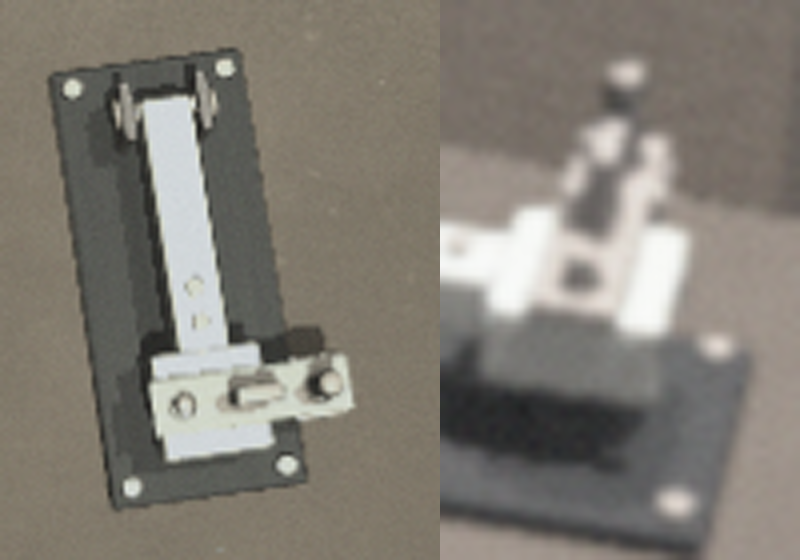

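The crop shows the keeper on the coupler: pin at crop (183,405), lug at (255,392), post at (327,383), with the hinge at the top end. Now the points in world coordinates.

```bash
python3 - <<'E'
from h import *
t,ct=load('top0');s,cs=load('scene0')
T=lambda u,v:(ct,300+(u+.5)/4-.5,165+(v+.5)/4-.5); S=lambda u,v:(cs,325+(u-440+.5)/8-.5,155+(v+.5)/8-.5)
for n,a,b in(('post',(327,382),(627,68)),('lug',(256,391),(604,135)),('pin',(183,404),(578,268))):
    X,e=tri(T(*a),S(*b));print(n,X.round(1),e)
sc=np.array([onz(*T(*p),12) for p in((73,90),(225,68),(287,465),(132,487))]);print(sc.round(1))
d=(sc[0]+sc[1]-sc[2]-sc[3])/2;print('yaw',np.degrees(np.arctan2(d[1],d[0])),'len',np.linalg.norm(d))
d=sc[0]-sc[1];d2=sc[3]-sc[2];print('yaw2',[np.degrees(np.arctan2(-q[0],q[1])) for q in(d,d2)])
print('post@114',onz(*T(327,382),114),'lug@110',onz(*T(256,391),110),'pin@90',onz(*T(183,404),90))
p=onz(*T(327,382),114)-onz(*T(183,404),90);print('pin-post yaw',np.degrees(np.arctan2(p[0],-p[1])),np.linalg.norm(p[:2]))
E
```

```text
post [499.4 -14.1 113.3] [0.1, 0.1]
lug [495.7  24.3 109.9] [0.0, 0.0]
pin [491.   60.6  80.3] [0.5, 0.5]
[[680.2 111.1  12. ]
 [692.1  19.6  12. ]
 [455.8  -8.4  12. ]
 [445.1  83.   12. ]]
yaw 6.780757939917232 len 237.37341797790475
yaw2 [np.float64(7.3740898228433), np.float64(6.651795758203958)]
post@114 [499.51113012 -13.89877763 114.        ] lug@110 [495.70523917  24.33500282 110.        ] pin@90 [490.22428096  61.70516663  90.        ]
pin-post yaw 7.00287587853088 76.17218623626555
```

Points agree: post top z 113 (text 114), lug top z 110 (text 110), hitch yaw about 6.9°. The loose plate is out. Going above the lug.

```bash
python3 -m jog '[{"dx":0.021,"dy":0.040,"wz":0.095},{"dx":0.021,"dy":0.040,"wz":0.095},{"dx":0.021,"dy":0.040,"wz":0.095},{"dx":0.021,"dy":0.040,"wz":0.095},{"dx":0.021,"dy":0.040,"wz":0.095},{"dx":0.021,"dy":0.040,"wz":0.095},{"dx":0.021,"dy":0.040,"wz":0.095},{"dx":0.021,"dy":0.040,"wz":0.095},{"dx":0.021,"dy":0.040,"wz":0.095},{"dx":0.021,"dy":0.040,"wz":0.095}]'
python3 -m jog '[{"dx":0.021,"dy":0.040,"wz":0.095},{"dx":0.021,"dy":0.040,"wz":0.095},{"dx":0.021,"dy":0.040,"wz":0.095},{"dx":0.020,"dy":0.040,"wz":0.095},{"grip":0},{"grip":0}]'
python3 -c "
from h import *
print(env.state()['ee_pos'],env.state()['ee_rot']);grab('wrist','w1');grab('top','top1')"
```

```text
[ 201.7798296  -537.94486457  213.1971129 ] [-1.79907870e+02 -1.52638341e-03  2.05594474e+01]invalid input
invalid input
```

View pics/w1.png

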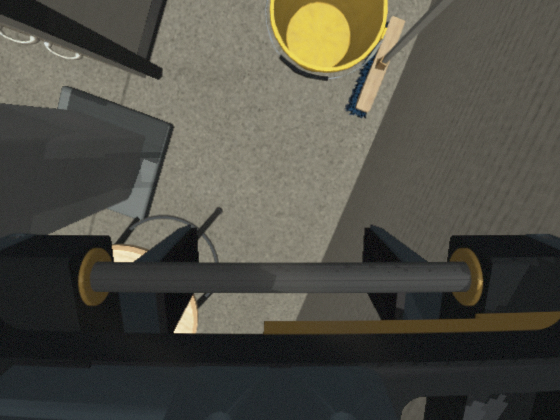

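The arm did not move: the rows need every key. The picture shows the floor, the bucket and the fingers only, with the jaw axis running across the image.

```bash
python3 -m jog '[{"dx":0.021,"dy":0.040,"dz":0,"wx":0,"wy":0,"wz":0.095,"grip":-1},{"dx":0.021,"dy":0.040,"dz":0,"wx":0,"wy":0,"wz":0.095,"grip":-1},{"dx":0.021,"dy":0.040,"dz":0,"wx":0,"wy":0,"wz":0.095,"grip":-1},{"dx":0.021,"dy":0.040,"dz":0,"wx":0,"wy":0,"wz":0.095,"grip":-1},{"dx":0.021,"dy":0.040,"dz":0,"wx":0,"wy":0,"wz":0.095,"grip":-1},{"dx":0.021,"dy":0.040,"dz":0,"wx":0,"wy":0,"wz":0.095,"grip":-1},{"dx":0.021,"dy":0.040,"dz":0,"wx":0,"wy":0,"wz":0.095,"grip":-1},{"dx":0.021,"dy":0.040,"dz":0,"wx":0,"wy":0,"wz":0.095,"grip":-1},{"dx":0.021,"dy":0.040,"dz":0,"wx":0,"wy":0,"wz":0.095,"grip":-1},{"dx":0.021,"dy":0.040,"dz":0,"wx":0,"wy":0,"wz":0.095,"grip":-1}]'
python3 -m jog '[{"dx":0.021,"dy":0.040,"dz":0,"wx":0,"wy":0,"wz":0.095,"grip":0},{"dx":0.021,"dy":0.040,"dz":0,"wx":0,"wy":0,"wz":0.095,"grip":0},{"dx":0.021,"dy":0.040,"dz":0,"wx":0,"wy":0,"wz":0.095,"grip":0},{"dx":0.020,"dy":0.040,"dz":0,"wx":0,"wy":0,"wz":0.095,"grip":0},{"dx":0,"dy":0,"dz":0,"wx":0,"wy":0,"wz":0,"grip":0},{"dx":0,"dy":0,"dz":0,"wx":0,"wy":0,"wz":0,"grip":0}]'
python3 -c "
from h import *
print(env.state()['ee_pos'],env.state()['ee_rot']);grab('wrist','w2')"
```

```text
time_s: 1.2
ee_pos: [412.4, -136.7, 214.1]
ee_rot: [180.0, 0.0, 75.2]
force: [1.2, -1.3, -0.2]
gripper_width: 91.6
time_s: 1.8
ee_pos: [494.7, 22.1, 213.5]
ee_rot: [-179.9, 0.0, 96.8]
force: [-0.5, -0.2, 0.6]
gripper_width: 47.0
[494.67819598  22.12402268 213.5239236 ] [-1.79927570e+02  2.52350271e-02  9.68488478e+01]
```

View pics/w2.png

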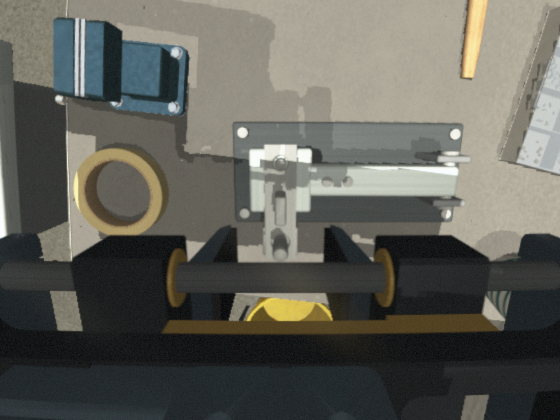

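The wrist view shows the keeper between the fingers: pin (280,162), lug about (280,208), post top about (280,243); base screws at (242,132), (456,133), (447,214), (244,214). Checking with this second place of the wrist camera.

```bash
python3 - <<'E'
from h import *
w,c=load('w2');t,ct=load('top0')
T=lambda u,v:(ct,300+(u+.5)/4-.5,165+(v+.5)/4-.5)
sc=np.array([onz(c,*p,12) for p in((456,133),(447,214),(244,214),(242,132))]);print(sc.round(1))
d=(sc[0]+sc[1]-sc[2]-sc[3])/2;print('yaw',np.degrees(np.arctan2(d[1],d[0])))
cv2.imwrite('pics/c2.png',cv2.resize(w[140:270,215:345],(580,580),interpolation=cv2.INTER_CUBIC))
for n,X in(('lug110',[495.3,24.4,110]),('post114',[499.5,-14,114]),('pin90',[490.2,61.7,90])):print(n,proj(c,np.array(X)).round(1))
E
```

```text
[[682.3 112.1  12. ]
 [694.   18.7  12. ]
 [454.5 -10.   12. ]
 [443.4  83.3  12. ]]
yaw 6.861132721728586
lug110 [282.5 208.7]
post114 [282.  252.6]
pin90 [281.7 162.7]
```

View pics/c2.png

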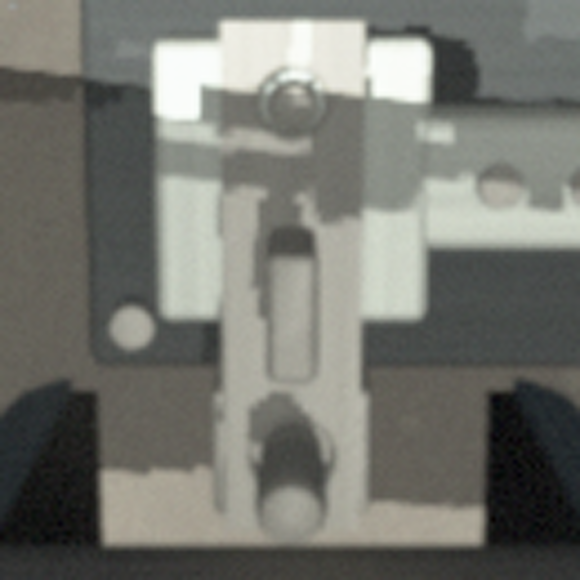

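Lug and post fall within about 2 mm of the prediction, so all three views agree. Lowering and gripping.

```bash
python3 -m jog '[{"dx":0,"dy":0.001,"dz":-0.04,"wx":0,"wy":0,"wz":0,"grip":0},{"dx":0,"dy":0,"dz":-0.04,"wx":0,"wy":0,"wz":0,"grip":0},{"dx":0,"dy":0,"dz":-0.03,"wx":0,"wy":0,"wz":0,"grip":0},{"dx":0,"dy":0,"dz":-0.015,"wx":0,"wy":0,"wz":0,"grip":0},{"dx":0,"dy":0,"dz":-0.006,"wx":0,"wy":0,"wz":0,"grip":0},{"dx":0,"dy":0,"dz":0,"wx":0,"wy":0,"wz":0,"grip":0}]' 30
python3 -m jog '[{"dx":0,"dy":0,"dz":0,"wx":0,"wy":0,"wz":0,"grip":1},{"dx":0,"dy":0,"dz":0,"wx":0,"wy":0,"wz":0,"grip":1},{"dx":0,"dy":0,"dz":0,"wx":0,"wy":0,"wz":0,"grip":1},{"dx":0,"dy":0,"dz":0,"wx":0,"wy":0,"wz":0,"grip":1},{"dx":0,"dy":0,"dz":0,"wx":0,"wy":0,"wz":0,"grip":1},{"dx":0,"dy":0,"dz":0,"wx":0,"wy":0,"wz":0,"grip":1}]' 30
```

```text
time_s: 2.45
ee_pos: [494.3, 21.4, 82.7]
ee_rot: [-179.9, 0.0, 96.6]
force: [0.0, 0.1, 0.1]
gripper_width: 46.1
time_s: 3.05
ee_pos: [495.0, 22.7, 83.3]
ee_rot: [180.0, 0.0, 96.8]
force: [-1.4, 0.6, 3.2]
gripper_width: 9.8
```

```bash
python3 -m jog '[{"dx":0,"dy":0,"dz":0.005,"wx":0,"wy":0,"wz":0,"grip":1},{"dx":0,"dy":0,"dz":0.015,"wx":0,"wy":0,"wz":0,"grip":1},{"dx":0,"dy":0,"dz":0.02,"wx":0,"wy":0,"wz":0,"grip":1},{"dx":0,"dy":0,"dz":0.02,"wx":0,"wy":0,"wz":0,"grip":1},{"dx":0,"dy":0,"dz":0.02,"wx":0,"wy":0,"wz":0,"grip":1},{"dx":0,"dy":0,"dz":0.0,"wx":0,"wy":0,"wz":0,"grip":1}]'
python3 - <<'E'
from h import *
s=env.state();print(s['ee_pos'],s['ee_rot'],s['gripper_width'],s['force'])
t,ct=load('top0');w,c=grab('wrist','w3');sc,cs=grab('scene','scene3')
# tray corners from line fits, top view
for n,(im,cc) in {'top':(t,ct),'scene':load('scene0')}.items():
    h=cv2.cvtColor(im,cv2.COLOR_BGR2HSV);m=cv2.inRange(h,(12,70,90),(35,255,255))
    u0,u1,v0,v1=(185,275,235,340) if n=='top' else (270,380,240,320)
    z=np.zeros_like(m);z[v0:v1,u0:u1]=m[v0:v1,u0:u1];z=cv2.morphologyEx(z,cv2.MORPH_CLOSE,np.ones((9,9)))
    k=max(cv2.findContours(z,0,cv2.CHAIN_APPROX_NONE)[0],key=cv2.contourArea)
    q=cv2.approxPolyDP(cv2.convexHull(k),6,True)[:,0].astype(float);P=k[:,0].astype(float)
    L=[]
    for i in range(len(q)):
        a,b=q[i],q[(i+1)%len(q)];d=(b-a)/np.linalg.norm(b-a);r=P-a;al=r@d;of=abs(r@[-d[1],d[0]])
        s_=P[(of<3)&(al>8)&(al<np.linalg.norm(b-a)-8)];x=cv2.fitLine(s_.astype(np.float32),cv2.DIST_HUBER,0,.01,.01).ravel();L.append(x)
    C=[]
    for i in range(len(L)):
        a,b=L[i-1],L[i];tt=np.linalg.solve(np.c_[a[:2],-b[:2]],b[2:]-a[2:]);C.append(a[2:]+a[:2]*tt[0])
    X=np.array([onz(cc,*p,15) for p in C]);print(n,np.round(C,1).tolist());print(X.round(1).tolist(),X.mean(0).round(1),[(round(float(np.linalg.norm(e)),1),round(float(np.degrees(np.arctan2(e[1],e[0]))),1)) for e in(X[i]-X[i-1] for i in range(len(X)))])
E
```

```text
time_s: 3.65
ee_pos: [496.7, 22.7, 165.4]
ee_rot: [179.7, 0.0, 96.8]
force: [0.3, -0.1, -0.8]
gripper_width: 9.7
[496.7062307   22.68385756 165.43684015] [1.79664044e+02 3.05089477e-02 9.67650494e+01] 9.708050853539643 [ 0.33844174 -0.11263174 -0.79866096]
top [[266.70001220703125, 259.20001220703125], [241.5, 333.20001220703125], [190.89999389648438, 315.1000061035156], [215.39999389648438, 242.10000610351562]]
[[511.1, 235.4, 15.0], [341.0, 296.3, 15.0], [383.5, 413.7, 15.0], [553.0, 355.4, 15.0]] [447.1 325.2  15. ] [(127.1, -109.3), (180.7, 160.3), (124.9, 70.1), (179.3, -19.0)]
scene [[274.70001220703125, 275.1000061035156], [311.3999938964844, 246.3000030517578], [374.6000061035156, 282.70001220703125], [339.29998779296875, 317.20001220703125]]
[[554.8, 366.3, 15.0], [510.4, 239.7, 15.0], [335.8, 302.5, 15.0], [380.0, 429.3, 15.0]] [445.3 334.4  15. ] [(185.8, -19.8), (134.2, -109.3), (185.6, 160.2), (134.3, 70.8)]
```

Tray from the top view: centre (447,325), yaw −19.6°, edges 180×126 (text 180×126). Empty compartment centre is about (437,297). Keeper lifted (opening 9.7); carrying it over.

```bash
python3 -m jog '[{"dx":-0.0075,"dy":0.034,"dz":0,"wx":0,"wy":0,"wz":0.139,"grip":1},{"dx":-0.0075,"dy":0.034,"dz":0,"wx":0,"wy":0,"wz":0.139,"grip":1},{"dx":-0.0075,"dy":0.034,"dz":0,"wx":0,"wy":0,"wz":0.139,"grip":1},{"dx":-0.0075,"dy":0.034,"dz":0,"wx":0,"wy":0,"wz":0.139,"grip":1},{"dx":-0.0075,"dy":0.034,"dz":0,"wx":0,"wy":0,"wz":0.139,"grip":1},{"dx":-0.0075,"dy":0.035,"dz":0,"wx":0,"wy":0,"wz":0.139,"grip":1},{"dx":-0.0075,"dy":0.035,"dz":0,"wx":0,"wy":0,"wz":0.139,"grip":1},{"dx":-0.0065,"dy":0.035,"dz":0,"wx":0,"wy":0,"wz":0.138,"grip":1},{"dx":0,"dy":0,"dz":-0.04,"wx":0,"wy":0,"wz":0,"grip":1},{"dx":0,"dy":0,"dz":-0.02,"wx":0,"wy":0,"wz":0,"grip":1}]'
python3 -m jog '[{"dx":0,"dy":0,"dz":0,"wx":0,"wy":0,"wz":0,"grip":1},{"dx":0,"dy":0,"dz":0,"wx":0,"wy":0,"wz":0,"grip":1}]'
python3 - <<'E'
from h import *
w,c=grab('wrist','w4');t,ct=grab('top','top4')
s=env.state();print(s['ee_pos'],s['ee_rot'])
A=cv2.resize(w,(480,360));B=cv2.resize(t[230:350,180:280],(300,360),interpolation=cv2.INTER_CUBIC)
cv2.imwrite('pics/c4.png',np.hstack([A,B]))
E
```

```text
time_s: 4.75
ee_pos: [433.5, 297.5, 99.3]
ee_rot: [-179.7, -0.2, 160.6]
force: [-0.2, -0.3, -0.6]
gripper_width: 9.7
time_s: 4.95
ee_pos: [435.6, 297.4, 102.3]
ee_rot: [-179.9, -0.1, 160.4]
force: [0.2, 0.5, -1.3]
gripper_width: 10.0
[436.67285767 297.81145989 103.81185795] [1.79914226e+02 6.15404436e-02 1.60390237e+02]
```

View pics/c4.png

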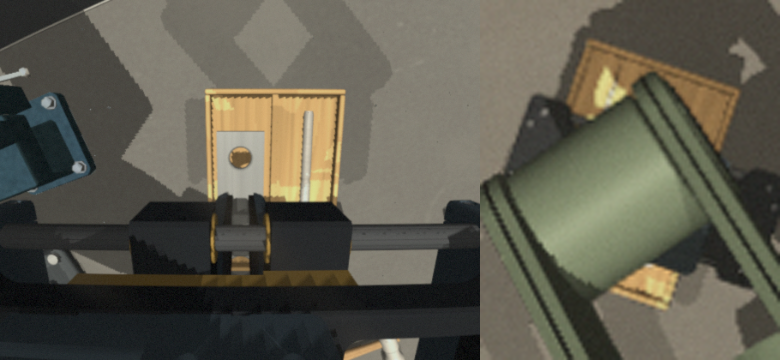

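The keeper (px 218–265) lies centred between the tray wall (212) and the divider (272), parallel to both, with the pick in the other compartment. Lowering.

```bash
python3 -m jog '[{"dx":0,"dy":0,"dz":-0.03,"wx":0,"wy":0,"wz":0,"grip":1},{"dx":0,"dy":0,"dz":-0.025,"wx":0,"wy":0,"wz":0,"grip":1},{"dx":0,"dy":0,"dz":-0.015,"wx":0,"wy":0,"wz":0,"grip":1},{"dx":0,"dy":0,"dz":-0.006,"wx":0,"wy":0,"wz":0,"grip":1},{"dx":0,"dy":0,"dz":-0.004,"wx":0,"wy":0,"wz":0,"grip":1},{"dx":0,"dy":0,"dz":-0.003,"wx":0,"wy":0,"wz":0,"grip":1},{"dx":0,"dy":0,"dz":0,"wx":0,"wy":0,"wz":0,"grip":1},{"dx":0,"dy":0,"dz":0,"wx":0,"wy":0,"wz":0,"grip":1}]'
```

```text
time_s: 5.85
ee_pos: [436.4, 297.9, 20.7]
ee_rot: [179.9, 0.1, 160.4]
force: [0.3, 0.1, -0.8]
gripper_width: 10.0
```

```bash
python3 -m jog '[{"dx":0,"dy":0,"dz":-0.002,"wx":0,"wy":0,"wz":0,"grip":1},{"dx":0,"dy":0,"dz":-0.001,"wx":0,"wy":0,"wz":0,"grip":1},{"dx":0,"dy":0,"dz":-0.001,"wx":0,"wy":0,"wz":0,"grip":1},{"dx":0,"dy":0,"dz":0,"wx":0,"wy":0,"wz":0,"grip":1},{"dx":0,"dy":0,"dz":0,"wx":0,"wy":0,"wz":0,"grip":1}]'
```

```text
time_s: 6.35
ee_pos: [436.0, 297.7, 16.4]
ee_rot: [180.0, 0.0, 160.4]
force: [-0.7, -1.4, 3.6]
gripper_width: 9.9
```

Touching the floor (3.6 N). Releasing with a small opening, then up.

```bash
python3 -m jog '[{"dx":0,"dy":0,"dz":0,"wx":0,"wy":0,"wz":0,"grip":0.55},{"dx":0,"dy":0,"dz":0,"wx":0,"wy":0,"wz":0,"grip":0.55},{"dx":0,"dy":0,"dz":0,"wx":0,"wy":0,"wz":0,"grip":0.55},{"dx":0,"dy":0,"dz":0.006,"wx":0,"wy":0,"wz":0,"grip":0.55},{"dx":0,"dy":0,"dz":0.02,"wx":0,"wy":0,"wz":0,"grip":0.55},{"dx":0,"dy":0,"dz":0.03,"wx":0,"wy":0,"wz":0,"grip":0.5},{"dx":0,"dy":0,"dz":0.04,"wx":0,"wy":0,"wz":0,"grip":0.3},{"dx":0,"dy":0,"dz":0.045,"wx":0,"wy":0,"wz":0,"grip":0.3},{"dx":0,"dy":0,"dz":0.045,"wx":0,"wy":0,"wz":0,"grip":0.3}]'
```

```text
time_s: 7.25
ee_pos: [435.6, 297.4, 204.0]
ee_rot: [180.0, -0.0, 160.4]
force: [0.3, -0.7, 0.1]
gripper_width: 31.6
```

Now back to the latch post, turning so the jaws open along the hitch's y (tool yaw 186.9°).

```bash
python3 -m jog '[{"dx":0.008,"dy":-0.039,"dz":0,"wx":0,"wy":0,"wz":0.058,"grip":0.25},{"dx":0.008,"dy":-0.039,"dz":0,"wx":0,"wy":0,"wz":0.058,"grip":0.25},{"dx":0.008,"dy":-0.039,"dz":0,"wx":0,"wy":0,"wz":0.058,"grip":0.25},{"dx":0.008,"dy":-0.039,"dz":0,"wx":0,"wy":0,"wz":0.058,"grip":0.25},{"dx":0.008,"dy":-0.039,"dz":0,"wx":0,"wy":0,"wz":0.058,"grip":0.25},{"dx":0.008,"dy":-0.039,"dz":0,"wx":0,"wy":0,"wz":0.058,"grip":0.25},{"dx":0.008,"dy":-0.039,"dz":0,"wx":0,"wy":0,"wz":0.058,"grip":0.25},{"dx":0.007,"dy":-0.039,"dz":0,"wx":0,"wy":0,"wz":0.057,"grip":0.25},{"dx":0,"dy":0,"dz":0,"wx":0,"wy":0,"wz":0,"grip":0.25},{"dx":0,"dy":0,"dz":0,"wx":0,"wy":0,"wz":0,"grip":0.25}]'
python3 - <<'E'
from h import *
w,c=grab('wrist','w5');t,ct=grab('top','top5');q,cs=grab('scene','scene5')
s=env.state();print(s['ee_pos'],s['ee_rot'],s['gripper_width'],s['qpos'].round(0))
print('post114 rest in wrist',proj(c,np.array([499.2,-14.5,114])))
A=cv2.resize(w[60:270,200:360],(420,551),interpolation=cv2.INTER_CUBIC)
B=cv2.resize(t[235:340,185:275],(321,375),interpolation=cv2.INTER_CUBIC);C=cv2.resize(q[238:324,270:384],(321,176))
cv2.imwrite('pics/c5.png',np.hstack([A,np.vstack([B,C])]))
E
```

```text
time_s: 8.25
ee_pos: [498.8, -14.9, 202.1]
ee_rot: [180.0, 0.0, -173.2]
force: [0.3, 0.5, 0.0]
gripper_width: 34.4
[498.65761714 -13.35215699 202.07944228] [ 1.79972573e+02 -1.48332589e-03 -1.72996460e+02] 34.19350228857724 [  -3.   12.  100.    0.   68. -100.]
post114 rest in wrist [280.70683959 217.62678753]
```

View pics/c5.png

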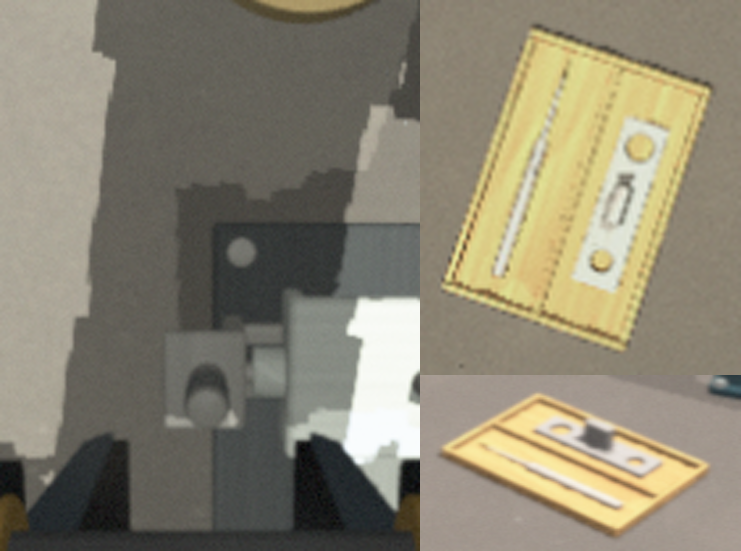

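The keeper lies flat in the empty compartment, lug up, lengthwise, inside the walls. The pick is untouched. The post top is at wrist px (279,214), predicted (281,218), i.e. 2–3 mm off. Descending and gripping the post.

```bash
python3 -m jog '[{"dx":-0.001,"dy":-0.002,"dz":-0.04,"wx":0,"wy":0,"wz":0,"grip":0.25},{"dx":0,"dy":0,"dz":-0.04,"wx":0,"wy":0,"wz":0,"grip":0.25},{"dx":0,"dy":0,"dz":-0.024,"wx":0,"wy":0,"wz":0,"grip":0.25},{"dx":0,"dy":0,"dz":-0.012,"wx":0,"wy":0,"wz":0,"grip":0.25},{"dx":0,"dy":0,"dz":-0.004,"wx":0,"wy":0,"wz":0,"grip":0.25},{"dx":0,"dy":0,"dz":0,"wx":0,"wy":0,"wz":0,"grip":0.25}]' 40
python3 -m jog '[{"dx":0,"dy":0,"dz":0,"wx":0,"wy":0,"wz":0,"grip":1},{"dx":0,"dy":0,"dz":0,"wx":0,"wy":0,"wz":0,"grip":1},{"dx":0,"dy":0,"dz":0,"wx":0,"wy":0,"wz":0,"grip":1},{"dx":0,"dy":0,"dz":0,"wx":0,"wy":0,"wz":0,"grip":1},{"dx":0,"dy":0,"dz":0,"wx":0,"wy":0,"wz":0,"grip":1}]' 40
```

```text
time_s: 9.0
ee_pos: [498.4, -15.9, 82.4]
ee_rot: [-180.0, 0.0, -173.0]
force: [0.2, 0.2, 0.7]
gripper_width: 34.0
time_s: 9.5
ee_pos: [498.6, -16.6, 82.8]
ee_rot: [-180.0, 0.1, -173.1]
force: [0.9, -1.0, 5.0]
gripper_width: 12.9
```

```bash
python3 -m jog '[{"dx":0.0005,"dy":-0.004,"dz":0,"wx":0,"wy":0,"wz":0,"grip":1},{"dx":0.0005,"dy":-0.004,"dz":0,"wx":0,"wy":0,"wz":0,"grip":1},{"dx":0.0005,"dy":-0.004,"dz":0,"wx":0,"wy":0,"wz":0,"grip":1},{"dx":0.0005,"dy":-0.004,"dz":0,"wx":0,"wy":0,"wz":0,"grip":1},{"dx":0,"dy":0,"dz":0,"wx":0,"wy":0,"wz":0,"grip":1},{"dx":0,"dy":0,"dz":0,"wx":0,"wy":0,"wz":0,"grip":1}]'
python3 -m jog '[{"dx":0.0002,"dy":-0.002,"dz":0,"wx":0,"wy":0,"wz":0,"grip":1},{"dx":0,"dy":0,"dz":0,"wx":0,"wy":0,"wz":0,"grip":1},{"dx":0,"dy":0,"dz":0,"wx":0,"wy":0,"wz":0,"grip":1}]'
```

```text
time_s: 10.1
ee_pos: [500.3, -30.9, 82.7]
ee_rot: [179.8, 0.1, -173.2]
force: [-1.6, 6.7, 6.5]
gripper_width: 13.0
time_s: 10.4
ee_pos: [500.5, -32.7, 82.7]
ee_rot: [179.8, 0.1, -173.1]
force: [-1.4, 7.0, 6.1]
gripper_width: 13.3
```

```bash
python3 -m jog '[{"dx":0.0002,"dy":-0.002,"dz":0,"wx":0,"wy":0,"wz":0,"grip":1},{"dx":0,"dy":0,"dz":0,"wx":0,"wy":0,"wz":0,"grip":1},{"dx":0,"dy":0,"dz":0,"wx":0,"wy":0,"wz":0,"grip":1}]'
python3 -m jog '[{"dx":0.0002,"dy":-0.0015,"dz":0,"wx":0,"wy":0,"wz":0,"grip":1},{"dx":0,"dy":0,"dz":0,"wx":0,"wy":0,"wz":0,"grip":1},{"dx":0,"dy":0,"dz":0,"wx":0,"wy":0,"wz":0,"grip":1}]'
```

```text
time_s: 10.7
ee_pos: [500.7, -34.6, 82.7]
ee_rot: [179.8, 0.1, -173.1]
force: [-0.6, 7.9, 6.9]
gripper_width: 13.2
time_s: 11.0
ee_pos: [500.9, -36.0, 82.7]
ee_rot: [179.8, 0.1, -173.1]
force: [-0.1, 7.6, 7.0]
gripper_width: 13.3
```

```bash
python3 -m jog '[{"dx":0.0002,"dy":-0.0015,"dz":0,"wx":0,"wy":0,"wz":0,"grip":1},{"dx":0,"dy":0,"dz":0,"wx":0,"wy":0,"wz":0,"grip":1},{"dx":0,"dy":0,"dz":0,"wx":0,"wy":0,"wz":0,"grip":1},{"dx":0,"dy":0,"dz":0,"wx":0,"wy":0,"wz":0,"grip":1}]'
```

```text
time_s: 11.4
ee_pos: [500.9, -36.6, 82.7]
ee_rot: [179.7, 0.1, -173.2]
force: [-1.4, 10.7, 6.9]
gripper_width: 13.2
```

At the stop: it travelled 20 mm and the force stepped up to 10.7 N. Working out the arc about the hinge.

```bash
python3 - <<'E'
import numpy as np
y=np.radians(6.87);p=lambda a:np.array([-170*np.cos(a)+25.7*np.sin(a),170*np.sin(a)+25.7*np.cos(a)])
for i in range(12):
    d=p(.04*(i+1))-p(.04*i);print(i,(d[0]*np.cos(y)).round(1),(d[0]*np.sin(y)).round(2),d[1].round(1))
print(.04*np.sin(y),.04*np.cos(y))
E
```

```text
0 1.2 0.14 6.8
1 1.4 0.17 6.7
2 1.7 0.2 6.7
3 2.0 0.24 6.6
4 2.2 0.27 6.5
5 2.5 0.3 6.4
6 2.7 0.33 6.3
7 3.0 0.36 6.2
8 3.2 0.39 6.1
9 3.5 0.42 5.9
10 3.7 0.44 5.8
11 3.9 0.47 5.6
0.004784680634464003 0.03971280437373046
```

Two rows first, to see whether it is free.

```bash
python3 -m jog '[{"dx":0.0012,"dy":0.0001,"dz":0.0068,"wx":-0.0048,"wy":0.0397,"wz":0,"grip":1},{"dx":0.0014,"dy":0.0001,"dz":0.0067,"wx":-0.0048,"wy":0.0397,"wz":0,"grip":1},{"dx":0,"dy":0,"dz":0,"wx":0,"wy":0,"wz":0,"grip":1},{"dx":0,"dy":0,"dz":0,"wx":0,"wy":0,"wz":0,"grip":1}]'
```

```text
time_s: 11.8
ee_pos: [503.0, -36.3, 94.7]
ee_rot: [179.7, -4.6, -173.1]
force: [1.4, 9.2, -1.8]
gripper_width: 13.2
```

Free: it moved 12 mm up with only about 2 N of load. Continuing the arc.

```bash
python3 -m jog '[{"dx":0.0017,"dy":0.0002,"dz":0.0067,"wx":-0.0048,"wy":0.0397,"wz":0,"grip":1},{"dx":0.0020,"dy":0.0002,"dz":0.0066,"wx":-0.0048,"wy":0.0397,"wz":0,"grip":1},{"dx":0.0022,"dy":0.0003,"dz":0.0065,"wx":-0.0048,"wy":0.0397,"wz":0,"grip":1},{"dx":0.0025,"dy":0.0003,"dz":0.0064,"wx":-0.0048,"wy":0.0397,"wz":0,"grip":1},{"dx":0,"dy":0,"dz":0,"wx":0,"wy":0,"wz":0,"grip":1}]'
python3 -m jog '[{"dx":0.0027,"dy":0.0003,"dz":0.0063,"wx":-0.0048,"wy":0.0397,"wz":0,"grip":1},{"dx":0.0030,"dy":0.0004,"dz":0.0062,"wx":-0.0048,"wy":0.0397,"wz":0,"grip":1},{"dx":0.0032,"dy":0.0004,"dz":0.0061,"wx":-0.0048,"wy":0.0397,"wz":0,"grip":1},{"dx":0,"dy":0,"dz":0,"wx":0,"wy":0,"wz":0,"grip":1}]'
```

```text
time_s: 12.3
ee_pos: [511.1, -35.3, 121.2]
ee_rot: [179.6, -14.0, -173.0]
force: [-3.4, 7.1, -1.4]
gripper_width: 13.3
time_s: 12.7
ee_pos: [519.8, -34.2, 139.9]
ee_rot: [179.6, -20.9, -173.0]
force: [-2.7, 6.7, 0.5]
gripper_width: 13.4
```

The pull has eased to about 7 N, so I add 2 mm of pull while finishing the arc.

```bash
python3 -m jog '[{"dx":0.0001,"dy":-0.001,"dz":0,"wx":0,"wy":0,"wz":0,"grip":1},{"dx":0.0001,"dy":-0.001,"dz":0,"wx":0,"wy":0,"wz":0,"grip":1},{"dx":0.0035,"dy":0.0003,"dz":0.0059,"wx":-0.0048,"wy":0.0397,"wz":0,"grip":1},{"dx":0.0037,"dy":0.0003,"dz":0.0058,"wx":-0.0048,"wy":0.0397,"wz":0,"grip":1},{"dx":0.0039,"dy":0.0003,"dz":0.0056,"wx":-0.0048,"wy":0.0397,"wz":0,"grip":1},{"dx":0,"dy":0,"dz":0,"wx":0,"wy":0,"wz":0,"grip":1},{"dx":0,"dy":0,"dz":0,"wx":0,"wy":0,"wz":0,"grip":1},{"dx":0,"dy":0,"dz":0,"wx":0,"wy":0,"wz":0,"grip":1}]'
python3 - <<'E'
from h import *
s=env.state();print(s['force'],s['torque'],s['qpos'].round(1),s['qvel'].round(2))
q,cs=grab('scene','scene6');t,ct=grab('top','top6')
A=cv2.resize(q[110:260,230:430],(520,390),interpolation=cv2.INTER_CUBIC);B=cv2.resize(t[170:300,300:400],(276,390)[:2],interpolation=cv2.INTER_CUBIC)
cv2.imwrite('pics/c6.png',np.hstack([A,B]))
E
```

```text
time_s: 13.5
ee_pos: [530.5, -33.2, 157.0]
ee_rot: [179.3, -27.7, -172.8]
force: [-3.6, 13.4, 0.2]
gripper_width: 13.0
[-3.59522248 13.38416533  0.23101842] [ 1.97876352 -0.19133261 -0.87365078] [ -2.4  31.9  81.4  -3.8  94.1 -98.8] [ 0.09 -0.1   0.13  0.1  -0.33  0.09]
```

View pics/c6.png

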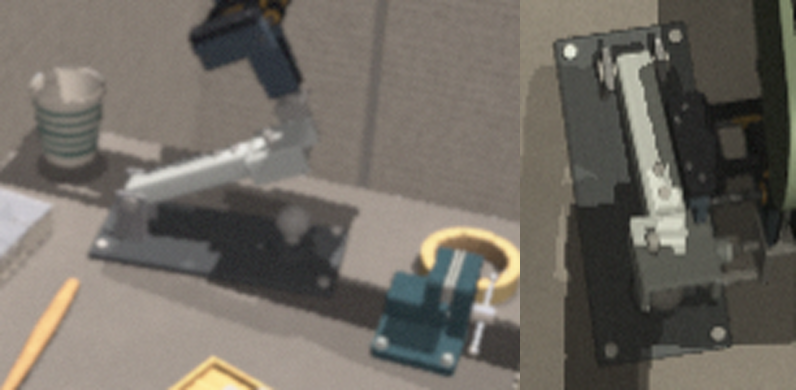

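The picture shows the tongue raised well clear, with the ball free at crop (293,222), the fingers on the post, and the mug and hammer untouched. One numeric check: the coupler's projected corners against the picture, and steadiness.

```bash
python3 - <<'E'
from h import *
q,cs=load('scene6');t,ct=load('top6');y=np.radians(6.87);R=np.array([[np.cos(y),-np.sin(y),0],[np.sin(y),np.cos(y),0],[0,0,1]])
def W(x,yy,z,a): 
    x-=170;z-=57;return R@np.array([x*np.cos(a)+z*np.sin(a)+170,yy,-x*np.sin(a)+z*np.cos(a)+57])+[491.8,44.5,0]
for a in(.3,.37,.47):
    for n,P in(('corner-x+y',(-30,31,72)),('pin top',(0,18,90))):
        X=W(*P,a);u=proj(cs,X);v=proj(ct,X);print(a,n,'scene crop',((u-[230,110])*2.6).round(),'top crop',((v-[300,170])*[2.76,3]+[520,0]).round())
for f in ('scene','top'):
    a=load(f+'0')[0];b=load(f+'6')[0]
    bx={'scene':[(235,130,275,180),(200,215,265,285),(278,250,372,316)],'top':[(370,105,412,155),(190,175,295,215),(192,243,235,330)]}[f]
    print(f,[round(float(np.median(cv2.absdiff(a[v:V,u:U],b[v:V,u:U]))),1) for u,v,U,V in bx],[round(float((cv2.absdiff(a[v:V,u:U],b[v:V,u:U]).max(2)>40).mean()),3) for u,v,U,V in bx])
s=env.state();print(s['ee_pos'],s['force'],s['gripper_width'],s['time_s'])
E
```

```text
0.3 corner-x+y scene crop [310. 172.] top crop [638. 312.]
0.3 pin top scene crop [279. 153.] top crop [649. 261.]
0.37 corner-x+y scene crop [306. 160.] top crop [639. 303.]
0.37 pin top scene crop [274. 143.] top crop [650. 251.]
0.47 corner-x+y scene crop [297. 143.] top crop [640. 289.]
0.47 pin top scene crop [265. 129.] top crop [650. 236.]
scene [7.0, 7.0, 7.0] [0.183, 0.0, 0.089]
top [26.0, 12.0, 14.0] [0.441, 0.0, 0.025]
[530.5238345 -33.1727777 157.0371473] [-3.65597799 13.1198017   0.41107093] 13.147853550011572 13.6
```

The pin at top crop (652,240) fits about 0.45 rad. I'll enlarge once to settle the scene corner, and to see whether the mug difference is only the arm's shadow.

```bash
python3 - <<'E'
from h import *
q,_=load('scene6');q0,_=load('scene0');t,_=load('top6');t0,_=load('top0')
r=lambda a,s:cv2.resize(a,s,interpolation=cv2.INTER_CUBIC)
A=r(q[140:190,300:360],(480,400));B=np.vstack([r(t0[100:160,360:420],(200,200)),r(t[100:160,360:420],(200,200))])
C=r(t[225:285,335:365],(200,400))[:, :100]
cv2.imwrite('pics/c7.png',np.hstack([A,B,r(t[230:290,335:353],(120,400))]))
E
```

```text
(no output)
```

View pics/c7.png

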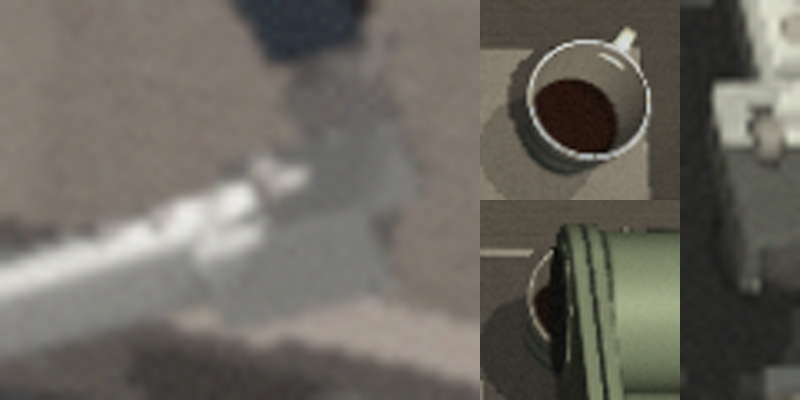

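The mug is in the same place and only hidden by the arm. In the scene view the coupler corner is at (346,166) and the pin at (333,161). Both fit 0.44–0.46 rad, a rise of about 73 mm. Pull force is 13 N, above the 8 N spring, so the latch is at its stop. Handing in.

```bash
python3 -m jog '[{"dx":0,"dy":0,"dz":0,"wx":0,"wy":0,"wz":0,"grip":1},{"dx":0,"dy":0,"dz":0,"wx":0,"wy":0,"wz":0,"grip":1},{"dx":0,"dy":0,"dz":0,"wx":0,"wy":0,"wz":0,"grip":1}]'; python3 -c "
from workcell import env
print(env.job_done())"
```

```text
time_s: 13.9
ee_pos: [530.5, -33.2, 157.1]
ee_rot: [179.3, -27.6, -172.8]
force: [-3.5, 13.8, 1.2]
gripper_width: 12.9
the job is handed in; nothing more can be done
None
```

The hitch is uncoupled and I handed the job in at 13.9 s of the 58 s allowed, with the arm still holding the tongue raised and steady.

- **Keeper:** I lifted it straight off and laid it in the empty tray compartment. After release, the top and scene pictures showed it flat, lug up, lengthwise and inside the walls.
- **Latch:** With the tongue down, I pulled the post 20 mm to its stop, where the force stepped from 7.6 to 10.7 N. During the lift the pull eased to about 7 N, which is the spring force at about 16 mm. That means it was briefly off its stop, though still past the 14 mm unlock point. I added 2 mm of pull, and it ended at about 13 N, above the 8 N the spring gives at the stop.
- **Tongue:** The pin and a coupler corner in the pictures fit a hinge angle of about 0.45 rad, so the coupler is about 73 mm above its seat. The arm's own travel suggested about 76 mm, and 60 mm was required.

**Disagreements and limits:**
- The post measured 13 mm between the fingers instead of 14.
- The wrist view placed the lug and post 2–3 mm from where the other two cameras did.
- The tray's outline in the scene view came out about 5 mm too large, so I placed the keeper from the top view.
- My first moves were rejected for missing keys and moved nothing.
- The hammer shows no change and the pick was undisturbed when last viewed. The mug is in place in the scene view but partly hidden by the arm in the last top view.

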